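Swing the lever blank to its stop and bolt it in

TASK

On the green cutting tile, swing the aluminium lever blank about its brass pin by pushing its free end until it bears on the steel stop post; press it there for about a second with a firm but gentle push of roughly 10 N, never above 15 N, and let go. Then slide the red-handled bolt gently (under 25 N) fully home in front of the blank so that it cannot swing back, and leave everything else on the table alone.

Things in the scene. Friction and masses are not known exactly. Their poses are not given: they have to be found in the camera images.
- tile: Fixed green cutting tile, white grid, 360 x 240 x 10 mm. Origin: centre of its underside, on the table; top at z = 10 mm. x: along the long side from pin end to bolt end; y: short side; z up. Brass pivot pin, 10 mm thick, at x -150, y +30 mm; its 20 mm head (top 24 mm above tile) keeps the blank on.
- strip: Lever blank: loose aluminium bar 247 long x 24 wide x 18 mm high, about 0.28 kg, flat on the tile, its hole (1 mm play) over the pin. Origin: hole axis, underside; x points to the free end, 235 mm from the hole; z up. Starts 0.3 to 0.65 rad clockwise from above of the tile's x axis; against the stop it is within 0.08 rad of it. Smooth: drags with about 0.5 N, no spring.
- stop: Black foot, fixed to the tile, of the adjustable stop unit; origin on the tile's top at tile x +55, y +50 mm. The rigid steel post (16 mm thick, 28 mm high) and the bolt with its grey frame (10 mm high) ride on it as one piece, locked at a setting that is not given: up to 15 mm either way along tile y from nominal. Nominal post: at the origin. The blank's +y side meets it 205 mm from the pin.
- bolt (a joint): Bolt travel in m: 0 drawn back, 0.035 fully home. Slides along tile -x; friction 2.5 N, no spring. Red handle: block 18 (x) x 40 (y) x 30 mm, 13 to 43 mm above the tile, centre at tile x +140 mm less travel, y +8.5 mm nominal: push its +x face. Tongue 12 mm wide, 10 high, tip at tile x +93 mm less travel; passes the seated blank's -y edge with 1 to 6 mm play; an unseated blank blocks it.
- pot_red: Loose small paint pot with a red cap, 34 mm wide, 50 mm high, on the blue mat at the right. Origin: its underside. Leave alone.
- pot_yellow: Loose small paint pot with a yellow cap, 34 mm wide, 50 mm high, on the blue mat at the right. Origin: its underside. Leave alone.
- brush: Loose brush, 160 mm long, on the blue mat. Origin: its underside. Leave alone.
- jar: Loose open glass jar, 72 mm wide, 100 mm high, at the far right. Origin: its underside. Leave alone.
- knight: Loose grey figurine, 32 mm wide, 56 mm high, at the right, between mat and jar. Origin: its underside. Leave alone.
- paint_box: Open hinged-lid wooden paint box with rows of paint pots, 240 x 300 mm, lid about 260 mm high, to the robot's left; fixed. Origin: centre of its underside. Leave alone.
- magnifier: Chrome desk magnifier on a stand, about 260 mm high, to the robot's right; fixed. Origin: centre of its 130 mm foot. Leave alone.
- strip_end (a point): Middle of the blank's free end, 235 mm from the hole axis, 6 mm above its underside.
There are look-alikes about, which are no part of the job. Several things have the shape of the strip; the one meant has the colours described above.

How it is judged:
On the way, in this order (a step that is already met when the one before it is completed fails the run):
1. the lever blank is pressed on the stop post with at least 4 N for 0.5 s while the bolt is still drawn back (contact force between strip and stop above 4 N and y of strip_end in the frame of tile above 0.005 m and value of joint bolt below 0.008 m), for 0.5 s.
2. the bolt is fully home (within 2.5 mm) with the blank held between post and bolt (value of joint bolt above 0.0325 m and y of strip_end in the frame of tile above 0.005 m), for 0.2 s.
At the end, for the whole second after the job is handed in: The lever blank lies flat and at rest on the tile, still on its pin (within 3 mm), between the stop post and the bolt (its free end's middle at tile y above 5 mm), and the bolt is home within 2.5 mm of its end (all of step 2 and x of strip in the frame of tile between -0.153 and -0.147 m and z of strip in the frame of tile below 0.013 m and angle between strip's own z axis and vertical below 0.05 rad and linear speed of strip below 0.01 m/s); the robot touches nothing.
It fails at once if the blank is pressed on the stop unit with more than 18 N (contact force between strip and stop above 18 N).
It fails at once if the robot presses on the blank with more than 15 N (contact force between any of the arm, the fingers and strip above 15 N).
It fails at once if the robot presses on the tile or its fittings, bolt included, with more than 25 N (contact force between any of the arm, the fingers and tile above 25 N).
It fails at once if a paint pot, the brush, the jar or the figurine is shifted more than 10 mm (distance of any of pot_red, pot_yellow, brush, jar, knight from where it was at the start of the episode above 0.01 m).
It fails at once if the robot knocks the paint box or the magnifier (over 5 N) (contact force between any of the arm, the fingers and paint_box above 5 N or contact force between any of the arm, the fingers and magnifier above 5 N).
It also fails if it takes over 61 s, if anything falls off the work surface, if the arm or the gripper's body presses on something with over 40 N, if the wrist force passes 120 N, or if a joint passes its speed limit or range.

ROBOT

A 6-joint arm with a two-finger parallel gripper is mounted at the origin on the work surface. World frame = base frame: x ahead of the robot, y to its left, z up, the work surface at z = 0. Lengths are in m, angles in rad, forces in N, time in s.
With the tool pointing down it reaches from about 0.25 to 0.725 m from the base axis. Payload 4 kg.
Tool frame: the origin (TCP) lies on the centre line of the jaws, within the pads' length; the fingertips stand 22 mm ahead of it and the grasp point (between the pads) lies 3 mm ahead of it; z points along the fingers, y is the line along which they close (so a half turn about z gives the same grasp; the last joint's range is limited). The gripper opens to 85 mm and grips with 20 to 120 N. Pads are 22 mm wide; open, the fingers measure 114 mm over their backs; the gripper's body (76 mm by 85 mm) begins 54 mm behind the grasp point. The pads swing forward as they close: fully open they stand 13 mm farther back than shut.
Start: joints at [-1.277, 0.241, 0.005, 1.335, 0, 1.571], TCP at [0.145, -0.479, 0.253] pointing down, gripper open.
Joint ranges: [-2.72, 2.72], [-1.05, 1.87], [-1.09, 1.28], [-1.99, 2.15], [-1.42, 1.44], [-3.14, 3.14]. Speed limits (rad/s): [2.79, 2.79, 3.14, 3.14, 3.14, 3.14].

INTERFACE

Orientations are given as a unit quaternion [x, y, z, w].
In Python, from workcell import bot gives the robot as it stands.
- The arm moves only by the shell command python3 -m inch 'ROWS'. ROWS is JSON, one flat list of numbers, 7 for each row, row after row: the shift along the world's x, y, z in mm, then the turn, a rotation vector about the world's x, y, z in rad, then the opening in per cent of the stroke, from 0 (shut) to 100 (fully open). A call has 1 to 8 rows; each row is the pose to reach, as a shift and turn from the pose commanded when the call began; what a row does not reach only later rows make up. A row lasts 1/12 s, in which the tool goes at most 41.7 mm and 7.16 degrees, less where a joint would pass 70% of its speed; a pose out of reach is approached as far as the arm can. A call with a gripper value outside its range is refused whole. The fingers move at their own pace and stop on an object; the grip force is fixed at half the most. Time passes only in rows, so rows that repeat a pose let the fingers close. It gives the time, the measured TCP pose, the force, the opening and the grip force at its end, in the units of the state.
- bot.get_obs(): the state, without advancing time (a new reading comes with each control period).
- bot.camera(name): name is "scene" or "top" or "wrist"; returns the picture (384x512x3 uint8, blue, green, red); there is no depth.
- bot.camera_info(name): a dict with "intrinsics" (3x3 intrinsics, pixels), "camera_from_world" (4x4, takes a point from world to camera coordinates); the wrist camera has in their place "hand_eye" (4x4, takes a point from camera to tool coordinates, whose origin is the TCP and whose axes are the flange's). Camera axes: x right, y down, z forward; pixel columns grow to the right and rows downward; lengths in m; the calibration is good to about 2 mm. A picture is of the moment at which its call begins: read the wrist's pose just before it. camera_info takes no time and is no camera call.
- bot.job_done(): hands the job in; it is judged then, once.
Trained networks look in the newest picture that a camera, given by its name, has taken for a name from the list of things; names that differ only in an ending like _2 or _b are one class to them, and where a whole thing is asked for, a point or a joint stands for the part that bears it (a point fixed in the world has none). Each returns a list of dicts, best first, with "confidence" (0 to 1); they miss things now and then, are a little off and sometimes report something else, mostly with a low value. They report only what shows in the picture. A call takes as long as a camera call. They do not tell look-alikes from the thing itself.
- bot.silhouettes(camera, target): "mask" (384x512 bool, what is visible of it) and "uv" ([column, row] in pixels, amid what is visible of it).
- bot.spot_point(camera, target): "uv" ([column, row] in pixels: a listed point, or the origin of a listed thing).
The state is a dict: "clock": time; "joint_pos": joint angles; "joint_vel": joint speeds; "tau": joint torques, N m; "eef_pos": TCP position; "tool_rot": TCP orientation; "ft_force": force on the tool from outside, world axes, zero at the start; "ft_torque": the same for the moment, N m; "grip_width": finger opening in m; "grasp_force": force on a finger pad.
Only numpy, scipy, OpenCV 4.12 (cv2) and the standard library are available. Lean on these libraries where they do the work, as an engineer would, in place of code of your own. Each camera call takes 0.05 s, during which the arm holds its last target. There are 200 camera calls.

## Working session

There is one attempt and no reset: what is moved stays moved. The work goes in short steps, Python scripts to look and compute and a shell command to move; the robot and the scene stay as the last step left them, time stands still between calls to the robot, and variables do not carry over. Pictures are saved under pics/ and viewed, at most 10 in all, crops included, and the job is handed in when it is done.

```bash
mkdir -p pics; ls
python3 - <<'E'
from workcell import bot
import cv2,numpy as np
a=bot.camera("top");b=bot.camera("scene")
cv2.imwrite("pics/top.png",a);cv2.imwrite("pics/scene.png",b)
for n in("top",):
    for t in("tile","strip","stop","bolt"):
        for r in bot.silhouettes(n,t)[:3]:print(n,t,r["confidence"],r["uv"],r["mask"].sum(), cv2.minAreaRect(np.argwhere(r["mask"])[:,::-1].astype(np.float32)))
    for t in("tile","strip","strip_end","stop"):
        for r in bot.spot_point(n,t)[:3]:print("pt",n,t,r)
i=bot.camera_info("top");print(i);print(bot.get_obs())
E
```

```text
pics
top tile 0.71 [226.9, 165.4] 5737 ((225.20904541015625, 166.39364624023438), (64.62699127197266, 99.38810729980469), 81.46923065185547)
top tile 0.67 [104.2, 150.6] 10047 ((96.86312866210938, 151.9228973388672), (113.00603485107422, 110.07231140136719), 83.36748504638672)
top strip 0.98 [171.1, 263.5] 433 ((172.564208984375, 263.944091796875), (67.45381164550781, 7.63811731338501), 48.945186614990234)
top strip 0.78 [218.7, 173.3] 443 ((215.18975830078125, 171.8444061279297), (62.36084747314453, 8.240630149841309), 16.144338607788086)
top stop 0.82 [261.3, 151.9] 314 ((253.5006561279297, 150.482177734375), (37.86871337890625, 25.840665817260742), 2.045408248901367)
top stop 0.58 [227.4, 166.5] 5712 ((225.3499755859375, 166.44998168945312), (63.498191833496094, 99.56063842773438), 81.8698959350586)
top stop 0.57 [215.7, 171.0] 481 ((214.03773498535156, 171.367919921875), (65.1089096069336, 8.104272842407227), 15.945395469665527)
top bolt 0.63 [264.1, 153.7] 119 ((258.0, 152.0), (12.0, 16.0), 90.0)
pt top tile {'uv': [223.9, 165.3], 'confidence': 0.56}
pt top strip {'uv': [194.5, 
[... 737 characters left out ...]
'clock': 0.5, 'joint_pos': array([-1.27699872e+00,  2.40636127e-01,  4.95861976e-03,  1.33518717e+00,
       -5.27804923e-06,  1.57080120e+00]), 'joint_vel': array([ 0.00060309, -0.00082475,  0.00146343, -0.00050123, -0.00019294,
        0.00066649]), 'tau': array([ 1.04557053e-04, -3.71859133e+01,  2.52461261e+01,  2.72835903e-03,
       -5.52982833e-07,  5.26291331e-07]), 'eef_pos': array([ 0.144789  , -0.47856217,  0.25327258]), 'tool_rot': array([ 9.89230116e-01,  1.46368635e-01, -7.61327092e-06, -3.34230462e-05]), 'ft_force': array([-0.26403232,  0.80834196, -0.10744864]), 'ft_torque': array([ 0.00185138,  0.01432658, -0.01114836]), 'grasp_force': 0.0, 'grip_width': 0.08508076267587499}
```

View pics/top.png

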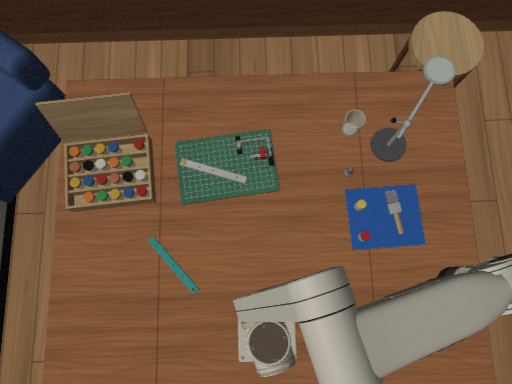

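View pics/scene.png

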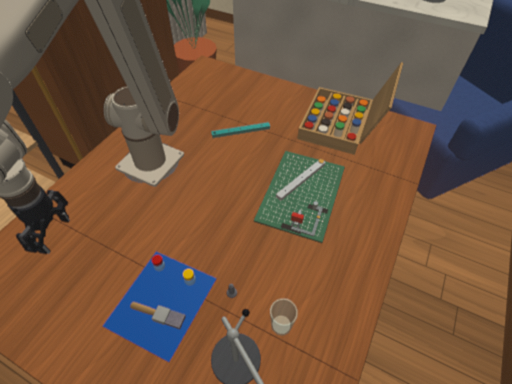

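The tile is centred near (226,166) in the top view. Its pin is at (183,162) on the left and the bolt's red handle at (263,153). The silver blank runs to (245,180), and the teal bar is a look-alike. Next I'll get the tile pose.

```bash
cat > h.py <<'E'
import numpy as np,cv2
from workcell import bot
from scipy.spatial.transform import Rotation as R
def cam(name,obs=None):
    i=bot.camera_info(name);K=np.array(i["intrinsics"])
    if name=="wrist":
        o=obs or bot.get_obs();T=np.eye(4);T[:3,:3]=R.from_quat(o["tool_rot"]).as_matrix();T[:3,3]=o["eef_pos"]
        return K,np.linalg.inv(T@np.array(i["hand_eye"]))
    return K,np.array(i["camera_from_world"])
def back(K,C,uv,z):
    uv=np.atleast_2d(np.asarray(uv,float));d=np.c_[uv,np.ones(len(uv))]@np.linalg.inv(K).T@C[:3,:3]
    o=-C[:3,:3].T@C[:3,3];return o+d*((z-o[2])/d[:,2])[:,None]
def proj(K,C,p):
    q=np.atleast_2d(p)@C[:3,:3].T+C[:3,3];q=q@K.T;return q[:,:2]/q[:,2:]
def green(im):
    h=cv2.cvtColor(im,cv2.COLOR_BGR2HSV)
    return cv2.inRange(h,(65,60,30),(86,255,200))
E
python3 - <<'E'
from h import *
im=cv2.imread("pics/top.png");K,C=cam("top")
m=green(im);m[:, :165]=0;m[:120]=0;m[215:]=0;m[:,290:]=0
p=back(K,C,np.argwhere(m)[:,::-1],0.01)[:,:2]*1000
r=cv2.minAreaRect(p.astype(np.float32));print(m.sum()//255,r);print(cv2.boxPoints(r))
for n,uv,z in(("pin",(183,162),.03),("end",(245.8,180.1),.016),("handle",(263.5,153),.053)):print(n,back(K,C,uv,z))
E
```

```text
4544 ((579.4912109375, 129.6186065673828), (236.35345458984375, 353.9898376464844), 6.91585111618042)
[[440.86212  291.0959  ]
 [483.4865   -60.318336]
 [718.1203   -31.858673]
 [675.4959   319.55554 ]]
pin [[0.59116097 0.28437201 0.03      ]]
end [[0.5208257 0.058711  0.016    ]]
handle [[ 0.60939837 -0.00763135  0.053     ]]
```

```bash
python3 -m inch '[340,509,40,0,0,-0.174,0, 340,509,40,0,0,-0.174,0, 340,509,40,0,0,-0.174,0, 340,509,40,0,0,-0.174,0, 340,509,40,0,0,-0.174,0, 340,509,40,0,0,-0.174,0, 340,509,40,0,0,-0.174,0, 340,509,40,0,0,-0.174,0]'; python3 -c "
from h import *
print(bot.camera_info('wrist'))"
```

```text
clock: 1.17
eef_pos: [0.3291, -0.2019, 0.2754]
tool_rot: [0.998, 0.06, 0.0, 0.0]
ft_force: [0.9, 0.2, 0.8]
grip_width: -0.0002
grasp_force: 0.0
{'intrinsics': array([[304.2047702 ,   0.        , 255.67869419],
       [  0.        , 304.2047702 , 187.35368596],
       [  0.        ,   0.        ,   1.        ]]), 'hand_eye': array([[ 1.48013299e-04, -9.45941827e-01, -3.24336304e-01,
         8.48450941e-02],
       [ 9.99999902e-01,  4.65742193e-06,  4.42773850e-04,
        -3.48122577e-04],
       [-4.17327734e-04, -3.24336338e-01,  9.45941735e-01,
        -1.21045036e-01],
       [ 0.00000000e+00,  0.00000000e+00,  0.00000000e+00,
         1.00000000e+00]])}
```

```bash
python3 -m inch '[230,255,-20,0,0,0,0, 230,255,-20,0,0,0,0, 230,255,-20,0,0,0,0, 230,255,-20,0,0,0,0, 230,255,-20,0,0,0,0, 230,255,-20,0,0,0,0, 230,255,-20,0,0,0,0, 230,255,-20,0,0,0,0]'; python3 -m inch '[0,0,0,0,0,0,0, 0,0,0,0,0,0,0]'
python3 - <<'E'
from h import *
o=bot.get_obs();im=bot.camera("wrist");cv2.imwrite("pics/w1.png",im);K,C=cam("wrist",o);np.savez("w1.npz",K=K,C=C)
print(o["eef_pos"],o["tool_rot"],o["ft_force"])
m=green(im);print(m.sum()/255)
for t in("strip","stop","bolt"):
    for r in bot.silhouettes("wrist",t)[:2]:print(t,r["confidence"],r["uv"],cv2.minAreaRect(np.argwhere(r["mask"])[:,::-1].astype(np.float32)))
for t in("strip","strip_end","stop","tile"):print(t,bot.spot_point("wrist",t)[:2])
E
```

```text
clock: 1.83
eef_pos: [0.5524, 0.0454, 0.2555]
tool_rot: [0.998, 0.06, 0.0, 0.0]
ft_force: [0.4, -1.0, 0.5]
grip_width: 0.0001
grasp_force: 0.0
clock: 2.0
eef_pos: [0.552, 0.0453, 0.254]
tool_rot: [0.998, 0.062, -0.001, 0.0]
ft_force: [-1.1, 0.1, 0.1]
grip_width: 0.0002
grasp_force: 0.0
[0.55200955 0.04529667 0.25403394] [ 9.98095063e-01  6.16847896e-02 -1.10607757e-03  9.18964020e-05] [-1.14187509  0.08210847  0.06560291]
43676.0
strip 0.87 [143.4, 138.3] ((138.09146118164062, 133.43206787109375), (229.16265869140625, 25.12234115600586), 23.91231918334961)
strip 0.77 [34.3, 316.9] ((30.078975677490234, 319.0204162597656), (100.5604248046875, 26.1009521484375), 41.0548095703125)
stop 0.56 [302.7, 86.9] ((279.42095947265625, 80.37936401367188), (132.7334442138672, 104.50615692138672), 11.768288612365723)
bolt 0.8 [306.4, 105.9] ((292.5, 106.5), (39.0, 57.0), 90.0)
strip [{'uv': [53.8, 94.2], 'confidence': 0.63}]
strip_end [{'uv': [240.6, 179.6], 'confidence': 0.63}]
stop [{'uv': [235.5, 76.1], 'confidence': 0.66}]
tile []
```

View pics/w1.png

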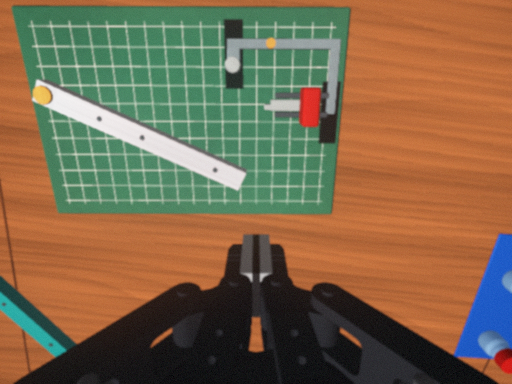

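The wrist view shows the tile corners at about (13,7), (350,9), (332,214) and (60,213). The pin is at (42,95), the post top at (232,64), the red handle around (311,107), the tongue tip near (266,106), and the blank's end at (240,180).

Run:
```python
from h import *
d=np.load("w1.npz");K,C=d["K"],d["C"]
im=cv2.imread("pics/w1.png");m=green(im);m[225:]=0
m=cv2.morphologyEx(m,cv2.MORPH_OPEN,np.ones((3,3)))
r=cv2.minAreaRect((back(K,C,np.argwhere(m)[:,::-1],.01)[:,:2]*1e3).astype(np.float32));print(r)
c=back(K,C,[(13,7),(350,9),(332,214),(60,213)],.01)[:,:2]
ctr=c.mean(0);ex=(c[1]+c[2]-c[0]-c[3]);ex/=np.linalg.norm(ex);ey=np.array([-ex[1],ex[0]])
print("ctr",ctr,"ex",ex,c)
hm=cv2.inRange(cv2.cvtColor(im,cv2.COLOR_BGR2HSV),(0,150,180),(8,255,255));hm[:70]=0;hm[140:]=0
x,y,w,h=cv2.boundingRect(hm);print(x,y,w,h)
for n,uv,z in(("pin",(42,95),.034),("post",(232,64),.038),("handle",(x+w/2,y+h/2),.053),("handleR",(x+w,y+h/2),.053),("tip",(266,106),.02),("end",(240,180),.028),("blk",(329,142),.012)):
    p=back(K,C,uv,z)[0];q=p[:2]-ctr;print(n,p.round(4),"tile",(q@ex*1e3).round(1),(q@ey*1e3).round(1))
```

```text
((584.43896484375, 129.48326110839844), (235.0834503173828, 355.4411315917969), 7.0285444259643555)
ctr [0.5831061  0.12787582] ex [ 0.11864524 -0.99293671] [[ 0.67932012  0.31878902]
 [ 0.72129062 -0.03382161]
 [ 0.48708061 -0.06325377]
 [ 0.44473306  0.28978963]]
301 88 19 39
pin [0.5954 0.2818 0.034 ] tile -151.4 30.5
post [0.6511 0.0823 0.038 ] tile 53.3 62.1
handle [ 0.6191 -0.0029  0.053 ] tile 134.1 20.2
handleR [ 0.6203 -0.0126  0.053 ] tile 143.9 20.3
tip [0.6128 0.0413 0.02  ] tile 89.5 19.2
end [0.5245 0.061  0.028 ] tile 59.5 -66.1
blk [ 0.5801 -0.0397  0.012 ] tile 166.1 -22.9
```

```bash
python3 -m inch '[-34,12,-20,0,0,0,0, -68,25,-40,0,0,0,0, -68,25,-80,0,0,0,0, -68,25,-120,0,0,0,0, -68,25,-160,0,0,0,0, -68,25,-185,0,0,0,0, -68,25,-200,0,0,0,0, -68,25,-200,0,0,0,0]'
```

```text
clock: 3.07
eef_pos: [0.4809, 0.0619, 0.0524]
tool_rot: [0.998, 0.063, -0.004, -0.002]
ft_force: [0.5, 0.0, 0.1]
grip_width: 0.0
grasp_force: 0.0
```

```bash
python3 -m inch '[3,9,-10,0,0,0,0, 3,9,-14,0,0,0,0, 3,9,-14,0,0,0,0, 3,9,-14,0,0,0,0]'
python3 - <<'E'
from h import *
o=bot.get_obs();im=bot.camera("wrist");cv2.imwrite("pics/w2.png",im);print(o["eef_pos"],o["tool_rot"])
E
```

```text
clock: 3.4
eef_pos: [0.4885, 0.0674, 0.0424]
tool_rot: [0.998, 0.067, 0.001, -0.004]
ft_force: [-0.1, 0.2, 1.2]
grip_width: 0.0
grasp_force: 0.0
[0.48848283 0.06743008 0.04236843] [ 9.97760451e-01  6.67642593e-02  5.47789414e-04 -4.03930236e-03]
```

View pics/w2.png

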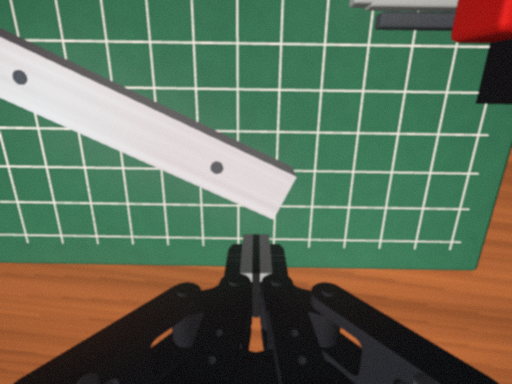

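The shut fingertips (257,240) are just in front of the blank's end (275,218) on its -y side. I'll push slowly along tile +y.

```bash
python3 -m inch '[4,0,-2,0,0,0,0, 8,1,-4,0,0,0,0, 12,1,-4,0,0,0,0, 16,1,-4,0,0,0,0, 20,2,-4,0,0,0,0, 24,2,-4,0,0,0,0, 28,2,-4,0,0,0,0, 32,3,-4,0,0,0,0]'
python3 -m inch '[4,0,0,0,0,0,0, 8,0,0,0,0,0,0, 12,1,0,0,0,0,0, 16,1,0,0,0,0,0, 20,2,0,0,0,0,0, 24,2,0,0,0,0,0, 28,3,0,0,0,0,0, 32,3,0,0,0,0,0]'
```

```text
clock: 4.12
eef_pos: [0.52, 0.0702, 0.0375]
tool_rot: [0.998, 0.067, -0.0, -0.004]
ft_force: [-1.0, -0.6, -0.7]
grip_width: -0.0001
grasp_force: 0.3
clock: 4.78
eef_pos: [0.5521, 0.0735, 0.0375]
tool_rot: [0.998, 0.067, -0.0, -0.004]
ft_force: [-0.9, 0.5, -0.1]
grip_width: 0.0
grasp_force: 0.4
```

```bash
python3 -m inch '[4,0,0,0,0,0,0, 8,0,0,0,0,0,0, 12,1,0,0,0,0,0, 16,1,0,0,0,0,0, 20,2,0,0,0,0,0, 24,2,0,0,0,0,0, 28,3,0,0,0,0,0, 32,3,0,0,0,0,0]'
python3 -m inch '[2,0,0,0,0,0,0, 4,0,0,0,0,0,0, 6,1,0,0,0,0,0, 8,1,0,0,0,0,0, 8,1,0,0,0,0,0]'
python3 - <<'E'
from h import *
o=bot.get_obs();im=bot.camera("wrist");cv2.imwrite("pics/w3.png",im);print(o["eef_pos"],o["tool_rot"])
E
```

```text
clock: 5.45
eef_pos: [0.5841, 0.0765, 0.0375]
tool_rot: [0.998, 0.067, -0.0, -0.004]
ft_force: [-0.4, 0.0, 0.7]
grip_width: -0.0002
grasp_force: 0.4
clock: 5.87
eef_pos: [0.5921, 0.0774, 0.0376]
tool_rot: [0.998, 0.067, 0.0, -0.004]
ft_force: [-0.5, -0.2, 0.3]
grip_width: 0.0001
grasp_force: 0.0
[0.59214046 0.07744388 0.03757177] [ 9.97758014e-01  6.68011647e-02  1.19537154e-05 -4.06807626e-03]
```

View pics/w3.png

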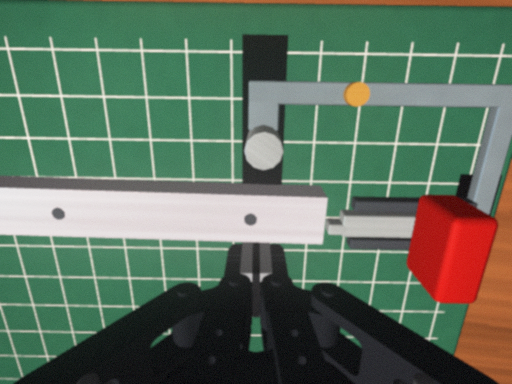

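The blank's far edge is at row 183 and the post is at (263,150), so roughly 10 to 15 mm remain. Smaller steps from here.

```bash
python3 -m inch '[1,0,0,0,0,0,0, 2,0,0,0,0,0,0, 3,0,0,0,0,0,0, 4,0,0,0,0,0,0, 5,1,0,0,0,0,0, 6,1,0,0,0,0,0, 7,1,0,0,0,0,0, 8,1,0,0,0,0,0]'
for i in 1 2; do :; done
python3 -m inch '[0.5,0,0,0,0,0,0, 1,0,0,0,0,0,0, 1.5,0,0,0,0,0,0, 2,0,0,0,0,0,0]'
```

```text
clock: 6.58
eef_pos: [0.5997, 0.0784, 0.0375]
tool_rot: [0.998, 0.067, -0.0, -0.004]
ft_force: [-0.3, -0.1, -0.1]
grip_width: -0.0
grasp_force: 0.4
clock: 6.92
eef_pos: [0.6017, 0.0784, 0.0376]
tool_rot: [0.998, 0.067, -0.0, -0.004]
ft_force: [-1.2, -0.0, 0.7]
grip_width: -0.0
grasp_force: 0.4
```

Now finger-centre tile y ≈ 13, with contact expected around 18.

```bash
python3 -m inch '[0.5,0,0,0,0,0,0, 1,0,0,0,0,0,0, 1.5,0,0,0,0,0,0, 2,0,0,0,0,0,0]'
python3 -m inch '[0.3,0,0,0,0,0,0, 0.6,0,0,0,0,0,0, 1,0,0,0,0,0,0]'
```

```text
clock: 7.25
eef_pos: [0.6037, 0.0784, 0.0375]
tool_rot: [0.998, 0.067, -0.0, -0.004]
ft_force: [-0.3, 0.4, -0.6]
grip_width: -0.0001
grasp_force: 0.4
clock: 7.5
eef_pos: [0.6047, 0.0784, 0.0375]
tool_rot: [0.998, 0.067, -0.0, -0.004]
ft_force: [-0.6, 0.4, -0.9]
grip_width: -0.0
grasp_force: 0.4
```

```bash
python3 -m inch '[0.3,0,0,0,0,0,0, 0.6,0,0,0,0,0,0, 1,0,0,0,0,0,0]'
python3 -m inch '[0.3,0,0,0,0,0,0, 0.6,0,0,0,0,0,0]'
```

```text
clock: 7.75
eef_pos: [0.6057, 0.0783, 0.0376]
tool_rot: [0.998, 0.067, -0.0, -0.004]
ft_force: [-0.8, -0.0, 0.5]
grip_width: 0.0002
grasp_force: 0.4
clock: 7.92
eef_pos: [0.6063, 0.0783, 0.0376]
tool_rot: [0.998, 0.067, -0.0, -0.004]
ft_force: [0.1, 0.6, -0.2]
grip_width: -0.0001
grasp_force: 0.4
```

```bash
python3 -m inch '[0.3,0,0,0,0,0,0, 0.6,0,0,0,0,0,0]'
python3 - <<'E'
from h import *
o=bot.get_obs();im=bot.camera("wrist");cv2.imwrite("pics/w4.png",cv2.resize(im[90:290,130:400],None,fx=2,fy=2));print(o["ft_force"])
E
```

```text
clock: 8.08
eef_pos: [0.6067, 0.0783, 0.0375]
tool_rot: [0.998, 0.067, -0.0, -0.004]
ft_force: [-2.1, 0.0, 1.2]
grip_width: -0.0001
grasp_force: 0.8
[-2.14044492  0.02558365  1.22386429]
```

View pics/w4.png

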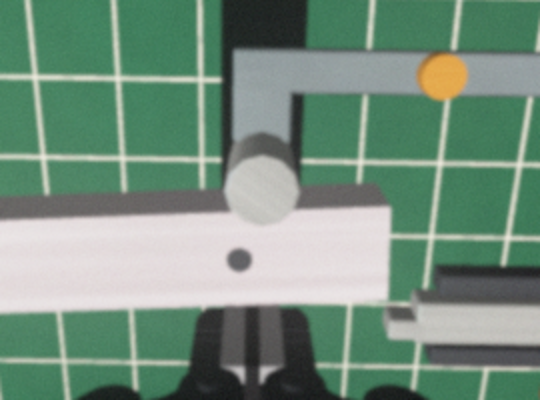

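The blank appears to be touching the post (crop (262,190)) and the force is starting to rise. I'll press in 0.3 mm steps.

```bash
python3 -m inch '[0.3,0,0,0,0,0,0, 0.3,0,0,0,0,0,0]'
```

```text
clock: 8.3
eef_pos: [0.6068, 0.0783, 0.0375]
tool_rot: [0.998, 0.067, -0.001, -0.004]
ft_force: [-2.5, 0.7, 0.6]
grip_width: 0.0001
grasp_force: 1.2
```

```bash
python3 -m inch '[0.3,0,0,0,0,0,0, 0.3,0,0,0,0,0,0]'
```

```text
clock: 8.47
eef_pos: [0.6068, 0.0783, 0.0374]
tool_rot: [0.998, 0.067, -0.001, -0.004]
ft_force: [-3.8, -0.3, 2.1]
grip_width: -0.0001
grasp_force: 1.8
```

```bash
python3 -m inch '[0.3,0,0,0,0,0,0, 0.6,0,0,0,0,0,0, 0.6,0,0,0,0,0,0]'
```

```text
clock: 8.72
eef_pos: [0.6069, 0.0783, 0.0373]
tool_rot: [0.998, 0.067, -0.001, -0.004]
ft_force: [-4.9, -0.7, 2.9]
grip_width: 0.0005
grasp_force: 2.7
```

```bash
python3 -m inch '[0.3,0,0,0,0,0,0, 0.6,0,0,0,0,0,0, 0.6,0,0,0,0,0,0]'
```

```text
clock: 8.97
eef_pos: [0.607, 0.0782, 0.0372]
tool_rot: [0.998, 0.067, -0.002, -0.004]
ft_force: [-5.8, 0.2, 3.4]
grip_width: -0.0001
grasp_force: 3.2
```

```bash
python3 -m inch '[0.3,0,0,0,0,0,0, 0.6,0,0,0,0,0,0, 0.9,0,0,0,0,0,0, 0.9,0,0,0,0,0,0]'
```

```text
clock: 9.3
eef_pos: [0.607, 0.0782, 0.037]
tool_rot: [0.998, 0.067, -0.003, -0.004]
ft_force: [-9.0, 0.5, 4.5]
grip_width: -0.0001
grasp_force: 4.0
```

```bash
python3 -m inch '[0.2,0,0,0,0,0,0, 0.3,0,0,0,0,0,0, 0.3,0,0,0,0,0,0, 0.3,0,0,0,0,0,0, 0.3,0,0,0,0,0,0, 0.3,0,0,0,0,0,0]'
```

```text
clock: 9.8
eef_pos: [0.6071, 0.0782, 0.0369]
tool_rot: [0.998, 0.067, -0.003, -0.004]
ft_force: [-9.0, 0.2, 4.7]
grip_width: -0.0006
grasp_force: 4.3
```

```bash
python3 -m inch '[0,0,0,0,0,0,0, 0,0,0,0,0,0,0, 0,0,0,0,0,0,0, 0,0,0,0,0,0,0, 0,0,0,0,0,0,0, 0,0,0,0,0,0,0]'
```

```text
clock: 10.3
eef_pos: [0.607, 0.0782, 0.0369]
tool_rot: [0.998, 0.067, -0.003, -0.004]
ft_force: [-9.5, -0.2, 4.4]
grip_width: 0.0004
grasp_force: 4.3
```

Pressed at about 10 N for over a second. Now I'll release, back off and rise.

```bash
python3 -m inch '[-1,0,0,0,0,0,0, -3,0,0,0,0,0,0, -6,-1,0,0,0,0,0, -14,-2,0,0,0,0,0, -22,-3,0,0,0,0,0, -25,-3,25,0,0,0,0, -25,-3,50,0,0,0,0, -25,-3,60,0,0,0,0]'
python3 -m inch '[0,-40,10,0,0,0,0, 14,-80,10,0,0,0,0, 40,-120,10,0,0,0,0, 40,-121,10,0,0,0,0, 40,-121,10,0,0,0,0]'
python3 - <<'E'
from h import *
o=bot.get_obs();im=bot.camera("wrist");cv2.imwrite("pics/w5.png",im);K,C=cam("wrist",o);print(o["eef_pos"],o["tool_rot"],o["ft_force"])
hm=cv2.inRange(cv2.cvtColor(im,cv2.COLOR_BGR2HSV),(0,150,180),(8,255,255));x,y,w,h=cv2.boundingRect(hm);print(x,y,w,h)
print(back(K,C,[(x+w,y+h/2),(x,y+h/2)],.053))
E
```

```text
clock: 10.97
eef_pos: [0.5869, 0.0755, 0.101]
tool_rot: [0.998, 0.067, 0.003, -0.004]
ft_force: [0.8, 1.0, 1.1]
grip_width: -0.0
grasp_force: 0.0
clock: 11.38
eef_pos: [0.6265, -0.0487, 0.1074]
tool_rot: [0.998, 0.064, 0.001, -0.004]
ft_force: [-0.2, 0.8, -0.8]
grip_width: 0.0
grasp_force: 0.0
[ 0.62647108 -0.04872238  0.10742272] [ 9.97912317e-01  6.44740908e-02  9.62469192e-04 -3.62953556e-03] [-0.24867831  0.75045357 -0.76108885]
171 197 27 55
[[ 0.6213596  -0.01167267  0.053     ]
 [ 0.6190828   0.00541974  0.053     ]]
```

View pics/w5.png

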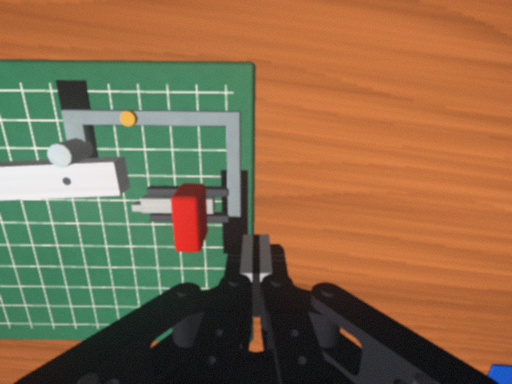

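The red handle's +x side is at about (206,217) and the shut fingers at (257,240) are to its right. The blank is still seated at the post. Descend and push along tile -x.

```bash
python3 -m inch '[0,0,-25,0,0,0,0, 0,0,-45,0,0,0,0, 0,0,-52,0,0,0,0, 0,0,-52,0,0,0,0, 0,4,-52,0,0,0,0, -1,8,-52,0,0,0,0, -1,11,-52,0,0,0,0, -1,12,-52,0,0,0,0]'
python3 -m inch '[0,2,0,0,0,0,0, 0,4,0,0,0,0,0, -1,6,0,0,0,0,0, -1,8,0,0,0,0,0, -1,10,0,0,0,0,0, -1,12,0,0,0,0,0, -2,14,0,0,0,0,0, -2,16,0,0,0,0,0]'
```

```text
clock: 12.1
eef_pos: [0.6247, -0.0326, 0.057]
tool_rot: [0.998, 0.067, 0.001, -0.004]
ft_force: [-0.1, -0.6, -0.1]
grip_width: 0.0
grasp_force: 0.0
clock: 12.77
eef_pos: [0.622, -0.0179, 0.0556]
tool_rot: [0.998, 0.067, -0.0, -0.004]
ft_force: [-1.8, -2.5, 1.4]
grip_width: -0.0002
grasp_force: 1.4
```

```bash
python3 -m inch '[0,2,0,0,0,0,0, 0,4,0,0,0,0,0, -1,6,0,0,0,0,0, -1,8,0,0,0,0,0, -1,10,0,0,0,0,0, -1,12,0,0,0,0,0, -2,14,0,0,0,0,0, -2,16,0,0,0,0,0]'
python3 -m inch '[0,1,0,0,0,0,0, 0,2,0,0,0,0,0, 0,3,0,0,0,0,0, 0,4,0,0,0,0,0]'
```

```text
clock: 13.43
eef_pos: [0.6201, -0.0014, 0.0555]
tool_rot: [0.998, 0.067, 0.0, -0.004]
ft_force: [0.2, -3.0, 1.1]
grip_width: -0.0
grasp_force: 1.4
clock: 13.77
eef_pos: [0.6197, 0.0024, 0.0555]
tool_rot: [0.998, 0.067, -0.0, -0.004]
ft_force: [-0.6, -2.8, 1.7]
grip_width: -0.0003
grasp_force: 1.3
```

```bash
python3 -m inch '[0,1,0,0,0,0,0, 0,2,0,0,0,0,0, 0,3,0,0,0,0,0, 0,3,0,0,0,0,0]'
```

```text
clock: 14.1
eef_pos: [0.6195, 0.0052, 0.0555]
tool_rot: [0.998, 0.067, -0.001, -0.004]
ft_force: [-1.5, -2.8, 1.2]
grip_width: -0.0002
grasp_force: 1.7
```

```bash
python3 -m inch '[0,1,0,0,0,0,0, 0,2,0,0,0,0,0, 0,3,0,0,0,0,0, 0,3,0,0,0,0,0]'
```

```text
clock: 14.43
eef_pos: [0.6195, 0.0055, 0.0556]
tool_rot: [0.998, 0.066, -0.001, -0.001]
ft_force: [-2.5, -10.0, 3.2]
grip_width: -0.0002
grasp_force: 5.0
```

It hit the end at finger-centre x ≈ 126, as expected for home. Back off, rise and check.

```bash
python3 -m inch '[0,-2,0,0,0,0,0, 0,-5,0,0,0,0,0, 0,-12,0,0,0,0,0, 2,-24,0,0,0,0,0, 2,-40,20,0,0,0,0, 2,-50,55,0,0,0,0, 2,-50,85,0,0,0,0, 2,-50,85,0,0,0,0]'
python3 - <<'E'
from h import *
o=bot.get_obs();im=bot.camera("wrist");cv2.imwrite("pics/w6.png",im);K,C=cam("wrist",o);print(o["eef_pos"],o["ft_force"])
hm=cv2.inRange(cv2.cvtColor(im,cv2.COLOR_BGR2HSV),(0,150,180),(8,255,255));hm[:,:100]=0;hm[:,250:]=0;x,y,w,h=cv2.boundingRect(hm);print(x,y,w,h)
a=back(K,C,[(x+w,y+h/2),(x,y+h/2)],.053);print(a,(a[:,:2]-[.5831,.1279])@[.1186,-.993])
E
```

```text
clock: 15.1
eef_pos: [0.6262, -0.0432, 0.1478]
tool_rot: [0.998, 0.066, 0.006, -0.003]
ft_force: [1.0, 0.6, 0.9]
grip_width: 0.0003
grasp_force: 0.0
[ 0.62622573 -0.04324153  0.14778816] [1.03876611 0.60879561 0.90693135]
151 179 23 47
[[0.61757106 0.01940339 0.053     ]
 [0.61520819 0.03685971 0.053     ]] [0.1118254  0.09421104]
```

View pics/w6.png

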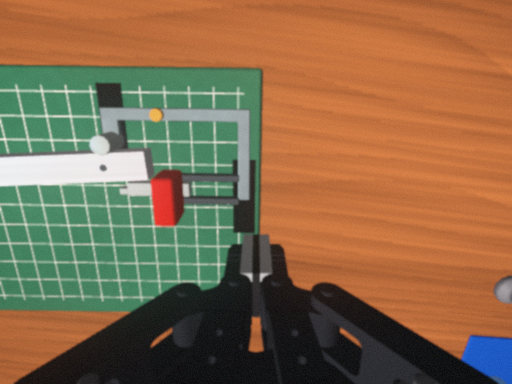

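The bolt now lies in front of the blank, with its tongue tip at (121,190) beside the blank's edge and the handle at (167,200). By left edges the travel is about 32 mm, which is borderline, so I'll push again a little harder to confirm it's home.

```bash
python3 -m inch '[0,0,-30,0,0,0,0, 0,0,-60,0,0,0,0, 0,0,-85,0,0,0,0, 0,0,-90,0,0,0,0, -1,10,-90,0,0,0,0, -2,20,-90,0,0,0,0, -4,30,-90,0,0,0,0, -5,38,-90,0,0,0,0]'
python3 -m inch '[0,2,0,0,0,0,0, 0,4,0,0,0,0,0, -1,6,0,0,0,0,0, -1,7,0,0,0,0,0, -1,7,0,0,0,0,0]'
```

```text
clock: 15.82
eef_pos: [0.618, -0.0019, 0.0525]
tool_rot: [0.998, 0.067, 0.001, -0.004]
ft_force: [-0.7, 0.1, -0.3]
grip_width: 0.0001
grasp_force: 0.0
clock: 16.23
eef_pos: [0.6159, 0.0033, 0.0507]
tool_rot: [0.998, 0.067, -0.0, -0.004]
ft_force: [0.4, 0.1, -0.4]
grip_width: 0.0
grasp_force: 0.0
```

```bash
python3 -m inch '[0,1,0,0,0,0,0, 0,2,0,0,0,0,0, 0,3,0,0,0,0,0, 0,3,0,0,0,0,0]'
```

```text
clock: 16.57
eef_pos: [0.6159, 0.0048, 0.0506]
tool_rot: [0.998, 0.066, -0.0, -0.003]
ft_force: [-0.4, -5.2, 0.7]
grip_width: 0.0001
grasp_force: 2.5
```

```bash
python3 -m inch '[0,1,0,0,0,0,0, 0,1.5,0,0,0,0,0, 0,1.5,0,0,0,0,0]'
```

```text
clock: 16.82
eef_pos: [0.6159, 0.0049, 0.0506]
tool_rot: [0.998, 0.066, -0.0, -0.001]
ft_force: [0.5, -9.3, 1.5]
grip_width: -0.0003
grasp_force: 4.3
```

```bash
python3 -m inch '[0,0.6,0,0,0,0,0, 0,1.2,0,0,0,0,0, 0,1.8,0,0,0,0,0, 0,1.8,0,0,0,0,0]'
```

```text
clock: 17.15
eef_pos: [0.6158, 0.005, 0.0507]
tool_rot: [0.998, 0.065, -0.001, 0.0]
ft_force: [-0.5, -12.3, 1.2]
grip_width: -0.0001
grasp_force: 6.3
```

```bash
python3 -m inch '[0,-2,0,0,0,0,0, 0,-5,0,0,0,0,0, 0,-12,0,0,0,0,0, 2,-24,0,0,0,0,0, 2,-30,40,0,0,0,0, -10,-10,80,0,0,0,0, -20,30,110,0,0,0,0, -20,50,110,0,0,0,0]'
python3 -m inch '[0,0,0,0,0,0,0, 0,0,0,0,0,0,0, 0,0,0,0,0,0,0, 0,0,0,0,0,0,0]'
python3 - <<'E'
from h import *
o=bot.get_obs();im=bot.camera("wrist");K,C=cam("wrist",o);np.savez("w7.npz",K=K,C=C);cv2.imwrite("pics/w7.png",im);print(o["eef_pos"],o["ft_force"])
cv2.imwrite("pics/w7c.png",cv2.resize(im[80:280,130:390],None,fx=3,fy=3,interpolation=cv2.INTER_CUBIC))
E
```

```text
clock: 17.82
eef_pos: [0.5978, 0.0592, 0.1659]
tool_rot: [0.998, 0.065, 0.004, -0.004]
ft_force: [0.8, 0.4, 0.9]
grip_width: -0.0003
grasp_force: 0.0
clock: 18.15
eef_pos: [0.5954, 0.0586, 0.1594]
tool_rot: [0.998, 0.066, -0.001, -0.004]
ft_force: [-0.4, 0.1, 0.2]
grip_width: 0.0001
grasp_force: 0.0
[0.59541974 0.05861291 0.15942117] [-0.42705473  0.12304221  0.18244204]
```

View pics/w7c.png

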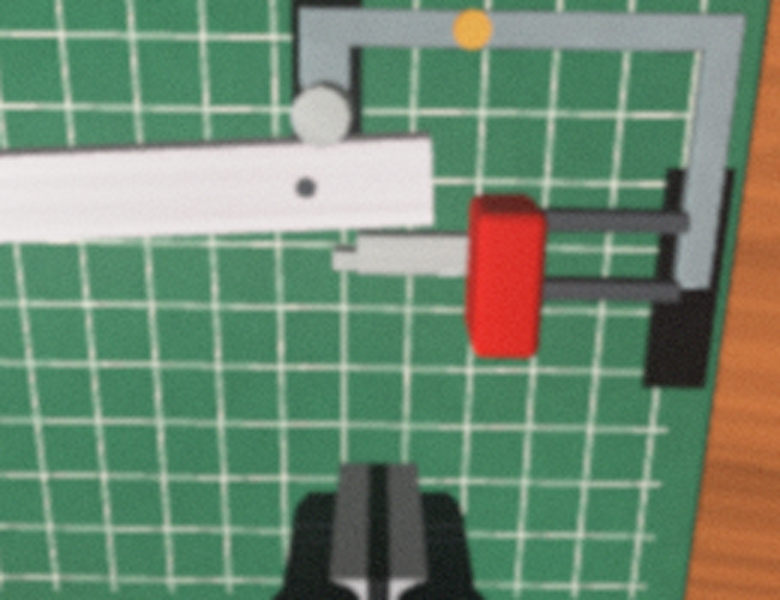

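Run:
```python
from h import *
d=np.load("w7.npz");K,C=d["K"],d["C"]
for n,uv,z in(("post",(322,115),.038),("tip",(333,258),.018),("tip",(333,258),.024),("hl",(471,270),.053),("hr",(542,275),.053),("end",(433,170),.028)):
    p=back(K,C,np.array(uv)/3+[130,80],z)[0,:2]-[.5831,.1279];print(n,z,(p@[.1186,-.993]*1e3).round(1),(p@[.993,.1186]*1e3).round(1))
```

```text
post 0.038 53.9 62.3
tip 0.018 55.6 18.5
tip 0.024 56.0 20.1
hl 0.053 93.2 25.3
hr 0.053 111.6 24.2
end 0.028 83.9 46.7
```

The tip sits about 2 mm past the post centre (3 mm expected at home), and the handle centre at x ≈ 104.5 (105 expected). So the bolt is home, with a clear gap to the seated blank.

```bash
python3 -c "
from workcell import bot
print(bot.job_done())"
```

```text
the job is handed in; nothing more can be done
None
```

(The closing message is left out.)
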